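Clip the loose drum roller onto its dryer support

TASK

The dryer's roller support on the folding counter has two drum rollers, and one of them still lacks its retaining clip. Take the sound full-size clip from the steel parts tray (not the small one, nor the one with a snapped-off prong), and push it sideways into the groove of the shaft whose clip is missing, just above the roller's washer, until it snaps fully home and lies flat; then let go. Leave the lubricant can and everything else lying about where it is.

Things in the scene. Friction and masses are not known exactly. Their poses are not given: they have to be found in the camera images.
- clip_seat (a point): Sound full-size clip, to be fitted: white plastic horseshoe, 5 mm thick, 48 mm long, 32 mm wide, 14 g, lying flat in the tray, tab up. This point: middle of its slot, half-way up the 5 mm plate; on the shaft's axis when seated. x points out of the open mouth (the way it is pushed), z up. Slot 13 mm wide, closed end at x = -6.4 mm; mouth at x = +14.5 mm, flared to 20 mm. Seated play about 0.5 mm.
- clip_tab (a point): Middle of the same clip's thumb tab, 9 mm above the clip's underside and 28 mm behind the slot's middle (x = -28 mm; same axes as clip_seat). The tab is a block 10 mm long (x), 12 mm wide (y), 18 mm high from the clip's underside; a tail 12 mm wide and 5 mm thick joins it to the horseshoe. Gripped across its 12 mm width, the fingers stay clear of the shaft.
- clip_left (a joint): How far the clip's springy +y prong is bent outward, rad; 0 at rest (the -y prong is its mirror image). Near the prong ends, at x = +5 mm, bumps narrow the slot to 9.6 mm. Pushing them past the 12 mm groove bends each prong to about 0.09 and takes about 6 to 12 N in all; then they spring back behind the shaft.
- groove_a (a point): On the axis of one upright roller shaft, 2.5 mm above its thrust washer's top: clip_seat belongs here when home and flat. Groove 12 mm in diameter, 7 mm high, its lower side being the washer's top, 46 mm above the counter; the shaft's head above is 17 mm in diameter, underside chamfered, ending 63.5 mm above the counter. x points to the support's rear wall, y along its length, z up.
- groove_b (a point): The same point on the support's other shaft, 200 mm from groove_a along -y; same sizes and axes. On both shafts the washer is 40 mm across; round it the grey roller face (62 mm across) is 1.5 mm lower than the washer's top, and the black tyre is 76 mm across and lower still. A clip can be pushed in from any side that is free.
- carrier: The fixed roller support, a galvanised channel 130 mm (x) by 360 mm (y), origin under its centre on the counter. Its plate is 12 mm above the counter; the shafts stand at y = +100 mm (groove_a) and -100 mm (groove_b). Along its rear (+x) edge a wall 75 mm high, with an outward lip, has its inner face at x = +63 mm; ears 60 mm high stand at both ends (y = 178 mm, x from 20 to 60 mm). At the centre stands a belt idler 44 mm across, 89 mm high.
- fitted_clip_seat (a point): Slot middle of the clip that is already fitted: it lies on the axis of the shaft that is done, groove_a or groove_b. The other shaft is the one to be clipped. Same shape and size as the clip to be fitted; it cannot be moved.
- tray: The fixed open steel parts tray in which the three loose clips lie, in any order. Origin under its centre on the counter, x along its length. 280 mm by 130 mm, floor 3 mm above the counter, rim 12 mm high.
- broken_clip_seat (a point): Slot middle of a worn clip like the sound one but with only one prong (the one on its +y side), lying in the tray. Not to be used; leave it. x points out of its mouth.
- small_clip_seat (a point): Slot middle of a small clip of the same pattern, about two thirds of the size (30 mm long, 20 mm wide), lying in the tray. Does not fit; leave it. x points out of its mouth.
- can_mid (a point): Middle of the lubricant spray can standing on the counter near the unclipped shaft, on the support's front side (away from its rear wall): 53 mm in diameter, 130 mm tall, this point is 65 mm up on its axis, 120 mm from the shaft's axis. Leave it standing there.
- spare_roller_mid (a point): Middle of a spare drum roller lying flat, 76 mm across, 29 mm high. Leave it.
- pulley_mid (a point): Middle of a grey idler pulley lying flat, 60 mm across, 22 mm high. Leave it.
- screwdriver_grip (a point): Middle of the handle of a screwdriver 200 mm long, lying on the counter. Leave it.
- wrench_grip (a point): Middle of the handle of a small wrench 160 mm long, lying on the counter. Leave it.

How it is judged:
By the outcome, as a careful person would: the job done as asked, in the order asked, and still so for the second after the job is handed in, with the robot touching nothing.
It also fails if it takes over 42 s, if anything falls off the work surface, if the arm or the gripper's body presses on something with over 40 N, if the wrist force passes 120 N, or if a joint passes its speed limit or range.

ROBOT

A 6-joint arm with a two-finger parallel gripper is mounted at the origin on the work surface. World frame = base frame: x ahead of the robot, y to its left, z up, the work surface at z = 0. Lengths are in m, angles in rad, forces in N, time in s.
With the tool pointing down it reaches from about 0.3 to 0.95 m from the base axis. Payload 3.1 kg.
Tool frame: the origin (TCP) lies at the very end of the fingers, on their centre line; the grasp point (between the pads) lies grasp_offset behind it (grasp_offset is the distance from the TCP to the grasp point, in m); z points along the fingers, y is the line along which they close (so a half turn about z gives the same grasp; the last joint's range is limited). The gripper opens to 85 mm and grips with 20 to 120 N. Pads are 22 mm wide; open, the fingers measure 114 mm over their backs; the gripper's body (76 mm by 85 mm) begins 54 mm behind the grasp point. The pads swing forward as they close: fully open they stand 13 mm farther back than shut.
Start: joints at [1.158, 0.308, 1.634, -0, 1.2, -0.07], TCP at [0.21, 0.589, 0.231] pointing down, gripper open.
Joint ranges: [-3.06, 3.06], [-0.79, 1.96], [0.05, 2.63], [-1.19, 4.34], [0.05, 2.64], [-2.94, 2.94]. Speed limits (rad/s): [2.79, 2.79, 3.14, 3.14, 3.14, 3.14].

INTERFACE

Orientations are given as a rotation vector (axis times angle).
In Python, from cell import * gives the robot as it stands.
- The arm moves only by the shell command python3 -m handwheel 'ROWS' [FORCE]. ROWS is JSON, a list of rows, each a list of 5 numbers: the shift along the world's x, y, z each as a share of 0.2 m, from -1 to 1, then the turn about the world's z as a share of 45 degrees, from -1 to 1, then the closure, from -1 (fully open) to 1 (shut). A call has 1 to 20 rows; each row is the pose to reach, as a shift and turn from the pose commanded when the call began; what a row does not reach only later rows make up. A row lasts 1/8 s, in which the tool goes at most 62.5 mm and 10.7 degrees, less where a joint would pass 70% of its speed; a pose out of reach is approached as far as the arm can. A call with a number of a shift or a turn outside -1 to 1 is refused whole. A call with a gripper value outside its range is refused whole. The fingers move at their own pace and stop on an object; FORCE is the grip in N (left out, the last holds). Time passes only in rows, so rows that repeat a pose let the fingers close. It gives the time, the measured TCP pose, the force, the opening and the grip force at its end, in the units of the state.
- observe(): the state, without advancing time (a new reading comes with each control period).
- grab_frame(name): name is "side" or "top"; returns a dict with "pixels" (420x560x3 uint8, red, green, blue), "z_map" (420x560 float32, m along the optical axis (not along the pixel's ray), 0 where there is no reading), "intrinsics" (3x3 intrinsics, pixels), "R" (3x3) and "t" (3): a world point X has camera coordinates R X + t. Camera axes: x right, y down, z forward; pixel columns grow to the right and rows downward; lengths in m; the calibration is good to about 2 mm. A picture is of the moment at which its call begins.
- close_job(): hands the job in; it is judged then, once.
The state is a dict: "time": time; "joint_positions": joint angles; "joint_velocities": joint speeds; "joint_torque": joint torques, N m; "tcp_pos": TCP position; "eef_rot": TCP orientation; "force": force on the tool from outside, world axes, zero at the start; "torque": the same for the moment, N m; "width": opening from 0.0 (shut) to 1.0 (fully open); "grasp_force": force on a finger pad.
Only numpy, scipy, OpenCV 4.12 (cv2) and the standard library are available. Lean on these libraries where they do the work, as an engineer would, in place of code of your own. Each camera call takes 0.05 s, during which the arm holds its last target. There are 200 camera calls.

## Working session

There is one attempt and no reset: what is moved stays moved. The work goes in short steps, Python scripts to look and compute and a shell command to move; the robot and the scene stay as the last step left them, time stands still between calls to the robot, and variables do not carry over. Pictures are saved under pics/ and viewed, at most 10 in all, crops included, and the job is handed in when it is done.

```bash
mkdir -p pics; cat > h.py <<'E'
from cell import *
import numpy as np, cv2
def P(f,u,v,z=None):
    "pixel -> world; with z given intersect the plane at height z, else use depth"
    K,R,t=f["intrinsics"],f["R"],f["t"]
    r=R.T@np.linalg.inv(K)@np.array([u,v,1.0]); c=-R.T@t
    if z is None: return c+r*f["z_map"][int(round(v)),int(round(u))]
    return c+r*(z-c[2])/r[2]
def save(f,name,box=None,s=1):
    im=f["pixels"][...,::-1]
    if box: im=im[box[1]:box[3],box[0]:box[2]]
    cv2.imwrite("pics/"+name,cv2.resize(im,None,fx=s,fy=s,interpolation=cv2.INTER_CUBIC))
E
python3 - <<'E'
from h import *
import pickle
s=observe(); print({k:np.round(v,3) for k,v in s.items()})
for n in("top","side"):
    f=grab_frame(n); pickle.dump(f,open(n+".pkl","wb")); save(f,n+"0.png",s=1.4)
    print(n,np.round(f["intrinsics"],1).tolist(),np.round(-f["R"].T@f["t"],3),np.round(f["R"],2).tolist())
E
```

```text
{'time': np.float64(0.0), 'joint_positions': array([ 1.158,  0.309,  1.635, -0.   ,  1.2  , -0.07 ]), 'joint_velocities': array([-0.001, -0.   ,  0.001,  0.   ,  0.   , -0.001]), 'joint_torque': array([-1.0000e-03, -4.1526e+01, -2.7666e+01,  0.0000e+00,  1.0000e-02,
        0.0000e+00]), 'tcp_pos': array([0.21 , 0.588, 0.23 ]), 'eef_rot': array([-0.536, -3.095,  0.004]), 'force': array([-0.439,  0.265, -0.358]), 'torque': array([ 0.001, -0.016, -0.063]), 'grasp_force': np.float64(0.0), 'width': np.float64(0.998)}
top [[392.3, 0.0, 282.9], [0.0, 392.3, 217.5], [0.0, 0.0, 1.0]] [ 0.542 -0.025  1.124] [[-0.03, -1.0, -0.0], [-1.0, 0.03, -0.02], [0.02, 0.0, -1.0]]
side [[421.8, 0.0, 279.5], [0.0, 421.8, 216.3], [0.0, 0.0, 1.0]] [ 0.028 -1.062  0.867] [[0.9, -0.44, 0.01], [-0.24, -0.5, -0.83], [0.37, 0.74, -0.56]]
```

View pics/top0.png

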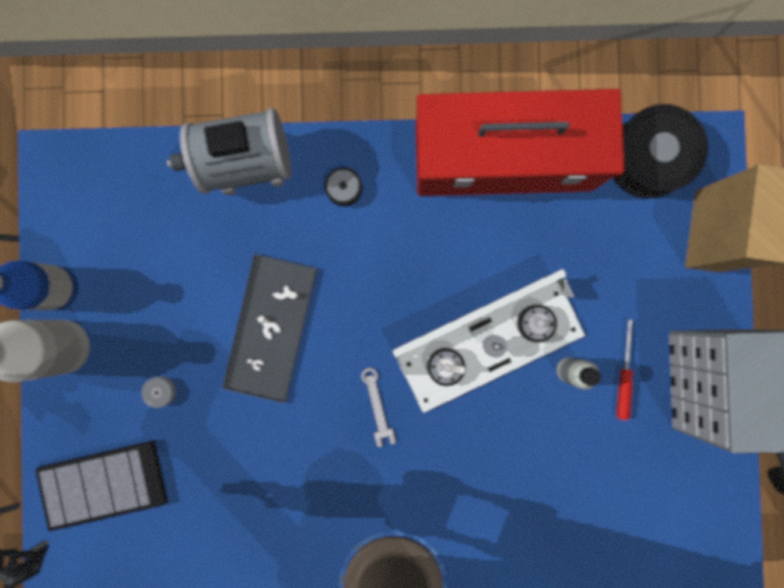

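View pics/side0.png

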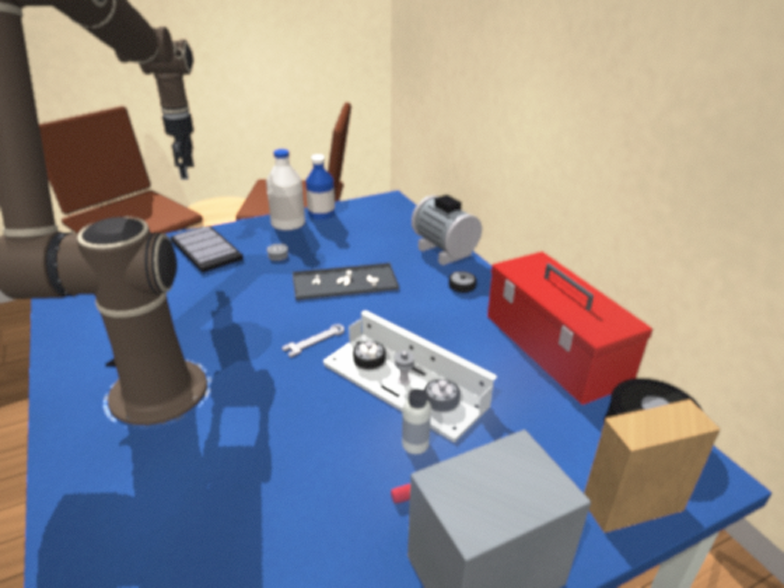

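Top view: the tray is on the left, with clips at about (287,293), (268,327) and (255,364). The carrier has rollers at (447,367) and (537,323), and the can at (577,372) is nearest the right one. Next I'll take enlarged crops.

```bash
python3 - <<'E'
from h import *
import pickle
f=pickle.load(open("top.pkl","rb"))
fs=[f]+[grab_frame("top") for _ in range(7)]
g=dict(f); g["pixels"]=np.mean([x["pixels"].astype(float) for x in fs],0).clip(0,255).astype(np.uint8)
g["z_map"]=np.median([x["z_map"] for x in fs],0)
pickle.dump(g,open("top.pkl","wb"))
save(g,"tray.png",(155,175,235,290),5)
save(g,"carr.png",(275,185,435,300),5)
E
```

```text
(no output)
```

View pics/tray.png

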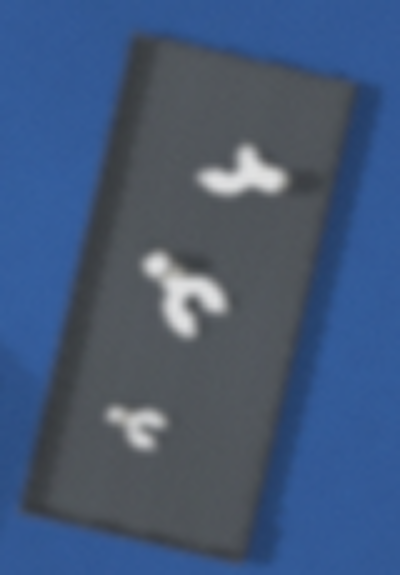

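View pics/carr.png

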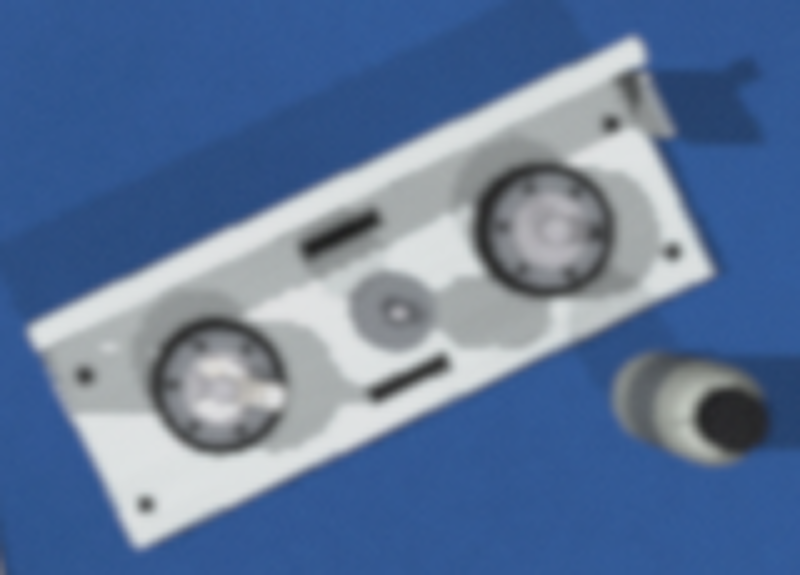

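The left shaft carries the fitted clip (tab to its right), so the right one, groove_b beside the can, is to be clipped. In the tray crop, the middle clip is the sound one: two prongs, tab at (155,265), mouth toward (205,320). The top clip has one prong and the lowest is the small one. I'll fit the poses next.

```bash
cat > fit.py <<'E'
from h import *
import pickle
from scipy.optimize import least_squares, minimize
def proj(f,X):
    c=np.asarray(X)@f["R"].T+f["t"]; q=c@f["intrinsics"].T; return q[:,:2]/q[:,2:]
def clip_polys():
    a=np.radians(np.linspace(60,300,40)); 
    h=np.array([[14.5,16],[0,16]]+[[16*np.cos(t),16*np.sin(t)] for t in np.radians(np.linspace(90,270,25))]+[[14.5,-16],[14.5,-10],[8,-6.5],[0,-6.5]]
      +[[6.5*np.cos(t),6.5*np.sin(t)] for t in np.radians(np.linspace(270,90,15))]+[[0,6.5],[8,6.5],[14.5,10]])
    return h
def mask(f,x,y,th,box,z0=0.0,S=8):
    u0,v0,u1,v1=box; m=np.zeros(((v1-v0)*S,(u1-u0)*S),np.uint8)
    c,s=np.cos(th),np.sin(th)
    def put(p,z):
        p=np.asarray(p)/1000; W=np.c_[x+c*p[:,0]-s*p[:,1],y+s*p[:,0]+c*p[:,1],np.full(len(p),z)]
        return (proj(f,W)-[u0,v0]+0.5)*S-0.5
    h=clip_polys()
    cv2.fillPoly(m,[np.round(put(h,z0+.004)).astype(int)],255)
    cv2.fillPoly(m,[np.round(put([[-15,6],[-28,6],[-28,-6],[-15,-6]],z0+.004)).astype(int)],255)
    tab=[[-23,6],[-33,6],[-33,-6],[-23,-6]]
    q=np.r_[put(tab,z0+.018),put(tab,z0)].astype(np.float32)
    cv2.fillPoly(m,[np.round(cv2.convexHull(q)).astype(int)],255)
    return cv2.resize(m,(u1-u0,v1-v0),interpolation=cv2.INTER_AREA).astype(float)/255
if __name__=="__main__":
    f=pickle.load(open("top.pkl","rb")); box=(178,218,206,248)
    g=f["pixels"][box[1]:box[3],box[0]:box[2]].astype(float).mean(2); bg=np.median(g)
    def cost(p):
        m=cv2.GaussianBlur(mask(f,p[0],p[1],p[2],box,.003),(0,0),abs(p[3])+.1)
        A=np.c_[m.ravel(),np.ones(m.size)]; r=np.linalg.lstsq(A,g.ravel(),rcond=None)
        return ((A@r[0]-g.ravel())**2).mean()
    tp=P(f,155+31/5-.0,0) if 0 else P(f,155+155/5,175+265/5,.021); mo=P(f,155+205/5,175+320/5,.008)
    d=mo-tp; th=np.arctan2(d[1],d[0]); print("tab",tp.round(4),"mouth",mo.round(4),np.hypot(*d[:2]),np.degrees(th))
    p0=[tp[0]+.028*np.cos(th),tp[1]+.028*np.sin(th),th,.8]
    best=min((minimize(cost,[p0[0],p0[1],th+dt,.8],method="Nelder-Mead",options=dict(initial_simplex=[[p0[0]+a,p0[1]+b,th+dt+c,.8+e] for a,b,c,e in[(0,0,0,0),(.004,0,0,0),(0,.004,0,0),(0,0,.15,0),(0,0,0,.4)]],xatol=1e-5,fatol=1e-3)) for dt in(-.2,0,.2)),key=lambda r:r.fun)
    x,y,t,s=best.x; print("clip",x.round(4),y.round(4),np.degrees(t),"blur",s,"rms",best.fun**.5,"tabpos",x-.028*np.cos(t),y-.028*np.sin(t))
    # depth sanity
    for n,(u,v) in dict(traycl=(200,250),clipmid=(192,236)).items(): print(n,P(f,u,v).round(4))
    # carrier: plate holes, shafts
    cx=lambda u,v:(275+u/5-.4,185+v/5-.4)
    for n,u,v,z in[("headB",551,226,.0635),("headA",217,387,.0635),("idler",398,312,.089),("tyreB",544,229,.04),("tyreA",218,385,.04),("can top",732,420,.13),("can base",655,395,.0)]:
        print(n,P(f,*cx(u,v),z).round(4),"depth:",P(f,*cx(u,v)).round(4))
    import cell; print("grasp_offset",getattr(cell,"grasp_offset",None))
E
python3 fit.py
```

```text
tab [0.5464 0.2512 0.021 ] mouth [0.5144 0.2267 0.008 ] 0.04030015231551909 -142.62727752989468
clip 0.5246 0.2353 -141.42295744677722 blur 0.878106655022659 rms 8.254731250848842 tabpos 0.5464980807777698 0.25278899474411387
traycl [0.4827 0.2165 0.0061]
clipmid [0.5232 0.2385 0.0052]
headB [ 0.5259 -0.2961  0.0635] depth: [ 0.5259 -0.2959  0.0641]
headA [ 0.4444 -0.1132  0.0635] depth: [ 0.4446 -0.113   0.0658]
idler [ 0.4834 -0.2075  0.089 ] depth: [ 0.4835 -0.207   0.0917]
tyreB [ 0.524  -0.2982  0.04  ] depth: [ 0.5244 -0.2921  0.064 ]
tyreA [ 0.4433 -0.1158  0.04  ] depth: [ 0.4456 -0.1136  0.0658]
can top [ 0.4265 -0.3668  0.13  ] depth: [ 0.4266 -0.3665  0.1311]
can base [ 0.4268 -0.3683  0.    ] depth: [ 0.4353 -0.3431  0.0824]
grasp_offset 0.0187
```

Every measurement fits the given sizes: head spacing is 200.2 mm, the can is 122 mm from shaft B, and clip tab to mouth is about 41 mm. Moving toward the tab, turning −122° in all with the fingers half closed.

```bash
python3 -m handwheel '[[1,-1,0,-1,0.2],[1,-1,0,-1,0.2],[1,-1,0,-1,0.2],[1,-1,0,-1,0.2],[1,-1,0,-1,0.2],[1,-1,0,-1,0.2]]' 40; python3 -m handwheel '[[0.68,-0.68,0,-1,0.2],[0.68,-0.68,0,-1,0.2],[0.68,-0.68,0,-1,0.2],[0.68,-0.68,0,-1,0.2],[0.68,-0.68,0,-1,0.2],[0.68,-0.68,0,-1,0.2]]'; python3 -m handwheel '[[0,0,-0.6,-0.7,0.2],[0,0,-0.6,-0.7,0.2],[0,0,-0.6,-0.7,0.2],[0,0,-0.6,-0.7,0.2],[0,0,-0.6,-0.7,0.2]]'
cat >> h.py <<'E'
from scipy.spatial.transform import Rotation as Ro
def st():
    s=observe(); M=Ro.from_rotvec(s["eef_rot"]).as_matrix()
    print("t %.2f tcp %s yyaw %.2f tilt %s F %s w %.3f g %.1f"%(s["time"],s["tcp_pos"].round(4),np.degrees(np.arctan2(M[1,1],M[0,1])),M[:2,2].round(4),s["force"].round(1),s["width"],s["grasp_force"])); return s
E
cat > ring.py <<'E'
from fit import *
f=pickle.load(open("top.pkl","rb")); g=f["pixels"].astype(np.float32).mean(2)
a=np.radians(np.arange(0,360,4))
def ring(c,r,z):
    q=proj(f,np.c_[c[0]+r*np.cos(a),c[1]+r*np.sin(a),np.full(len(a),z)]).astype(np.float32)
    return cv2.remap(g,q[:,0],q[:,1],cv2.INTER_LINEAR)
for n,c0 in dict(B=(.525,-.297),A=(.4438,-.1145)).items():
    for z in(.038,.042):
        r=minimize(lambda p:ring(p[:2],p[2],z).mean(),[*c0,.035],method="Nelder-Mead",options=dict(initial_simplex=[[*c0,.035],[c0[0]+.003,c0[1],.035],[c0[0],c0[1]+.003,.035],[*c0,.033]]))
        print(n,z,r.x.round(4),r.fun.round(1))
E
python3 ring.py; python3 -c "from h import *;st()"
```

```text
time: 1.2
tcp_pos: [0.4118, 0.3869, 0.2315]
eef_rot: [1.685, 2.651, 0.0]
force: [0.1, -0.0, 0.5]
width: 0.397
grasp_force: 0.0
time: 1.95
tcp_pos: [0.5452, 0.2539, 0.2311]
eef_rot: [-2.564, -1.815, 0.001]
force: [0.2, 0.6, -0.3]
width: 0.399
grasp_force: 0.0
time: 2.58
tcp_pos: [0.5467, 0.2538, 0.1125]
eef_rot: [-2.96, -1.052, -0.004]
force: [-0.2, -0.0, -0.0]
width: 0.4
grasp_force: 0.0
B 0.038 [ 0.5235 -0.2991  0.0345] 69.1
B 0.042 [ 0.5235 -0.2981  0.0344] 69.1
A 0.038 [ 0.4429 -0.1167  0.034 ] 85.3
A 0.042 [ 0.4432 -0.1164  0.0339] 85.3
t 2.58 tcp [0.5467 0.2538 0.1125] yyaw -50.88 tilt [0.0023 0.001 ] F [-0.2 -0.  -0. ] w 0.400 g 0.0
```

```bash
python3 -m handwheel '[[0,-0.008,-0.3,0,0.2],[0,-0.008,-0.45,0,0.2],[0,-0.008,-0.53,0,0.2],[0,-0.008,-0.53,0,0.2]]'; python3 - <<'E'
from h import *
st()
f=grab_frame("top"); f2=grab_frame("side"); 
a=cv2.resize(f["pixels"][170:295,150:240],None,fx=4,fy=4,interpolation=2)
b=cv2.resize(f2["pixels"][170:295-30+30,190:300],None,fx=4,fy=4,interpolation=2)
cv2.imwrite("pics/pre.png",np.hstack([a,b])[...,::-1]); print(a.shape,b.shape)
E
```

```text
time: 3.08
tcp_pos: [0.5461, 0.2512, 0.0052]
eef_rot: [-2.962, -1.047, 0.001]
force: [0.1, -0.5, 0.3]
width: 0.402
grasp_force: 0.0
t 3.08 tcp [0.5461 0.2512 0.0052] yyaw -51.08 tilt [-0.0004 -0.0001] F [ 0.1 -0.5  0.3] w 0.402 g 0.0
(500, 360, 3) (500, 440, 3)
```

View pics/pre.png

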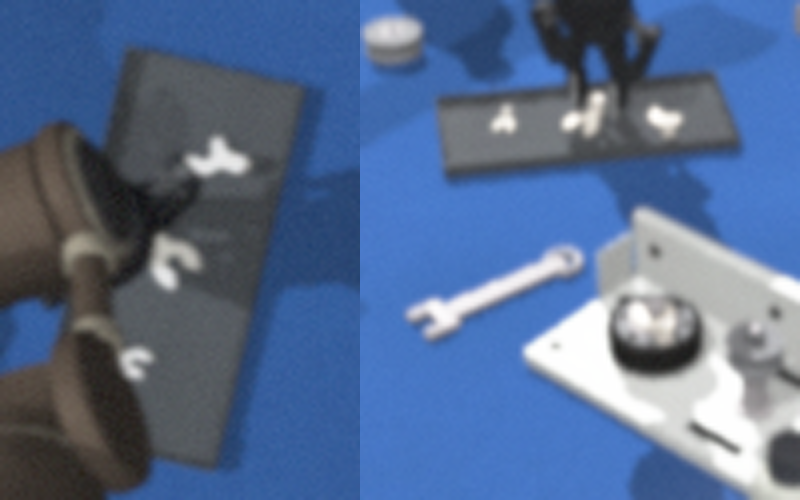

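The picture shows the open fingers on either side of the sound clip's tab (side view, about (595,110)), clear of the broken clip at (665,122). Closing and lifting.

```bash
python3 -m handwheel '[[0,0,0,0,1],[0,0,0,0,1],[0,0,0,0,1],[0,0,0,0,1],[0,0,0,0,1],[0,0,0,0,1]]' 40; python3 -c "from h import *;st()"; python3 -m handwheel '[[0,0,0.2,0,1],[0,0,0.5,0,1],[0,0,0.6,0,1],[0,0,0.6,0,1]]'; python3 -c "from h import *;st()"
```

```text
time: 3.92
tcp_pos: [0.5477, 0.2517, 0.0072]
eef_rot: [-2.963, -1.045, -0.005]
force: [-0.8, 0.4, 6.0]
width: 0.123
grasp_force: 41.0
t 3.92 tcp [0.5477 0.2517 0.0072] yyaw -51.14 tilt [0.0031 0.0013] F [-0.8  0.4  6. ] w 0.123 g 41.0
time: 4.42
tcp_pos: [0.5474, 0.2515, 0.1273]
eef_rot: [-2.963, -1.045, -0.007]
force: [-0.1, -0.5, 0.2]
width: 0.123
grasp_force: 40.3
t 4.42 tcp [0.5474 0.2515 0.1273] yyaw -51.14 tilt [0.0039 0.0014] F [-0.1 -0.5  0.2] w 0.123 g 40.3
```

```bash
python3 -m handwheel '[[0,-0.2,0.2,0,1],[0,-0.5,0.2,0.2,1],[-0.1,-0.8,0.2,0.5,1],[-0.1,-1,0.2,1,1],[-0.1,-1,0.2,1,1],[-0.1,-1,0.2,1,1],[-0.1,-1,0.2,1,1]]'; python3 -m handwheel '[[-0.1,-0.2,0,0.2,1],[-0.1,-0.5,0,0.4,1],[-0.1,-0.8,0,0.67,1],[-0.1,-1,0,0.67,1],[-0.1,-1,0,0.67,1]]';python3 -m handwheel '[[0,-0.2,0,0,1],[-0.025,-0.4,0,0,1],[-0.025,-0.49,0,0,1],[-0.025,-0.49,-0.2,0,1],[-0.025,-0.49,-0.3,0,1],[-0.025,-0.49,-0.3,0,1]]';  python3 - <<'E'
from h import *
s=st()
f=grab_frame("top"); f2=grab_frame("side") 
import pickle; pickle.dump(f,open("t2.pkl","wb"));pickle.dump(f2,open("s2.pkl","wb"))
a=cv2.resize(f["pixels"][190:290,320:420],None,fx=4,fy=4,interpolation=2)
b=cv2.resize(f2["pixels"][210:310,240:340],None,fx=4,fy=4,interpolation=2)
cv2.imwrite("pics/ins.png",np.hstack([a,b])[...,::-1])
E
```

```text
time: 5.3
tcp_pos: [0.5242, 0.0508, 0.1627]
eef_rot: [-2.336, -2.095, 0.006]
force: [0.0, -0.3, 0.0]
width: 0.123
grasp_force: 40.3
time: 5.92
tcp_pos: [0.5054, -0.1514, 0.1641]
eef_rot: [-1.717, -2.629, 0.001]
force: [-1.1, 0.3, 0.1]
width: 0.122
grasp_force: 40.3
time: 6.68
tcp_pos: [0.4992, -0.2445, 0.1026]
eef_rot: [-1.707, -2.63, -0.0]
force: [-0.1, 0.2, -0.1]
width: 0.121
grasp_force: 40.3
t 6.67 tcp [ 0.4992 -0.2445  0.1026] yyaw 24.03 tilt [-0.0054  0.0038] F [-0.1  0.2 -0.1] w 0.121 g 40.3
```

View pics/ins.png

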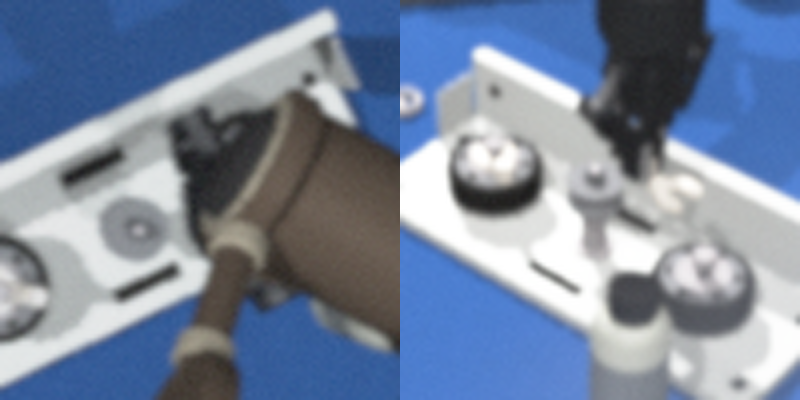

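Side view: the held clip is at (675,190) with its mouth toward shaft B's head at (705,255); the can, (640,300), is clear. The arm hides the top view, so I'll overlay the model on the side camera.

```bash
cat > ov.py <<'E'
from fit import *
import sys
fs=[grab_frame("side") for _ in range(6)]; f=dict(fs[0]); f["pixels"]=np.mean([x["pixels"] for x in fs],0).astype(np.uint8)
pickle.dump(f,open("s3.pkl","wb")); s=st(); M=Ro.from_rotvec(s["eef_rot"]).as_matrix(); T=s["tcp_pos"]
th=np.arctan2(M[1,1],M[0,1])-np.pi/2; c,sn=np.cos(th),np.sin(th)
u0,v0,w,h=285,235,60,60; S=10
im=cv2.resize(f["pixels"][v0:v0+h,u0:u0+w,::-1],None,fx=S,fy=S,interpolation=2)
def dr(W,col): cv2.polylines(im,[np.round((proj(f,W)-[u0,v0]+.5)*S).astype(int)],True,col,1)
p=clip_polys()/1000; p[:,0]+=.028
W=np.c_[T[0]+c*p[:,0]-sn*p[:,1],T[1]+sn*p[:,0]+c*p[:,1],np.full(len(p),T[2]+.003)]
dr(W,(0,0,255)); a=np.radians(np.arange(0,360,10))
for r,z,col in((.0085,.0635,(0,255,0)),(.02,.046,(0,255,255)),(.038,.04,(255,0,0))):
    dr(np.c_[.5245+r*np.cos(a),-.297+r*np.sin(a),0*a+z],col)
cv2.imwrite("pics/"+sys.argv[1],im)
E
python3 ov.py ov1.png
```

```text
t 7.08 tcp [ 0.5018 -0.2472  0.1063] yyaw 24.01 tilt [ 0.0016 -0.0009] F [-0.3  0.8 -0. ] w 0.124 g 40.3
```

View pics/ov1.png

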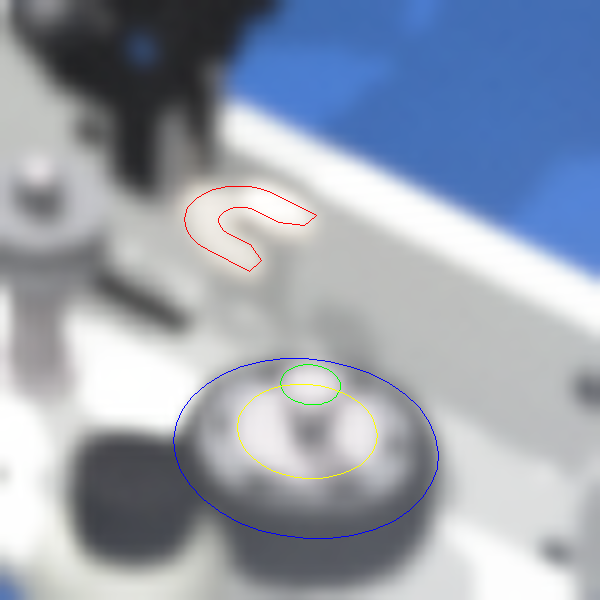

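The overlay matches: clip (red), washer (yellow) and head (green) lie on the image to about 1 mm. Descending, then feeling for the washer.

```bash
python3 -m handwheel '[[0,0,-0.15,0,1],[0,0,-0.25,0,1],[0,0,-0.275,0,1],[0,0,-0.275,0,1],[0,0,-0.275,0,1]]'; python3 -m handwheel '[[0,0,-0.005,0,1],[0,0,-0.005,0,1],[0,0,-0.005,0,1]]';  python3 -m handwheel '[[0,0,-0.005,0,1],[0,0,-0.005,0,1],[0,0,-0.005,0,1]]'; python3 -m handwheel '[[0,0,-0.005,0,1],[0,0,-0.005,0,1],[0,0,-0.005,0,1]]'
```

```text
time: 7.7
tcp_pos: [0.502, -0.2475, 0.0514]
eef_rot: [1.71, 2.633, 0.0]
force: [0.4, -0.4, -0.1]
width: 0.126
grasp_force: 40.3
time: 8.07
tcp_pos: [0.5016, -0.2472, 0.0497]
eef_rot: [1.71, 2.634, 0.0]
force: [0.5, 0.9, 1.7]
width: 0.125
grasp_force: 40.5
time: 8.45
tcp_pos: [0.5015, -0.2471, 0.0487]
eef_rot: [1.71, 2.634, 0.0]
force: [0.1, 1.6, 5.5]
width: 0.122
grasp_force: 40.9
time: 8.82
tcp_pos: [0.5015, -0.247, 0.0481]
eef_rot: [1.711, 2.634, 0.0]
force: [-0.7, 2.0, 8.2]
width: 0.122
grasp_force: 41.2
```

```bash
python3 -m handwheel '[[0,0,0.017,0,1],[0,0,0.017,0,1],[0,0,0.017,0,1]]'; python3 -m handwheel '[[0.01,-0.023,0,0,1],[0.02,-0.046,0,0,1],[0.02,-0.046,0,0,1],[0.02,-0.046,0,0,1]]';python3 -m handwheel '[[0.008,-0.018,0,0,1],[0.008,-0.018,0,0,1],[0.008,-0.018,0,0,1]]'
```

```text
time: 9.2
tcp_pos: [0.5005, -0.2467, 0.05]
eef_rot: [-1.71, -2.634, 0.0]
force: [0.1, 0.2, 0.2]
width: 0.119
grasp_force: 40.4
time: 9.7
tcp_pos: [0.505, -0.2562, 0.0505]
eef_rot: [-1.711, -2.634, -0.0]
force: [-0.3, 0.1, -0.4]
width: 0.123
grasp_force: 40.3
time: 10.07
tcp_pos: [0.5067, -0.2598, 0.0507]
eef_rot: [-1.711, -2.635, -0.0]
force: [-0.1, 0.1, -0.3]
width: 0.124
grasp_force: 40.3
```

```bash
python3 -m handwheel '[[0.008,-0.018,0,0,1],[0.008,-0.018,0,0,1],[0.008,-0.018,0,0,1]]'; python3 -m handwheel '[[0.006,-0.014,0,0,1],[0.006,-0.014,0,0,1],[0.006,-0.014,0,0,1]]'; python3 -m handwheel '[[0.006,-0.014,0,0,1],[0.006,-0.014,0,0,1],[0.006,-0.014,0,0,1]]'
```

```text
time: 10.45
tcp_pos: [0.5082, -0.2634, 0.0506]
eef_rot: [-1.711, -2.635, 0.0]
force: [-0.4, -0.7, -0.4]
width: 0.127
grasp_force: 40.3
time: 10.82
tcp_pos: [0.5089, -0.2654, 0.0503]
eef_rot: [-1.71, -2.633, -0.001]
force: [-1.5, 3.0, 1.3]
width: 0.123
grasp_force: 40.4
time: 11.2
tcp_pos: [0.5115, -0.2704, 0.0512]
eef_rot: [1.709, 2.632, -0.001]
force: [0.3, -2.4, -0.1]
width: 0.123
grasp_force: 40.3
```

```bash
python3 -m handwheel '[[0.004,-0.01,0,0,1],[0.004,-0.01,0,0,1],[0.004,-0.01,0,0,1]]'; python3 -m handwheel '[[0.004,-0.01,0,0,1],[0.004,-0.01,0,0,1],[0.004,-0.01,0,0,1]]'; python3 ov.py ov2.png
```

```text
time: 11.58
tcp_pos: [0.5119, -0.2712, 0.0509]
eef_rot: [1.71, 2.634, -0.0]
force: [-0.5, -1.3, 0.4]
width: 0.127
grasp_force: 40.3
time: 11.95
tcp_pos: [0.5119, -0.2719, 0.0504]
eef_rot: [-1.71, -2.633, -0.001]
force: [-1.1, 4.0, 0.9]
width: 0.127
grasp_force: 40.5
t 12.25 tcp [ 0.5119 -0.272   0.0505] yyaw 24.00 tilt [-0.0011  0.0016] F [0.  5.  2.1] w 0.120 g 40.6
```

View pics/ov2.png

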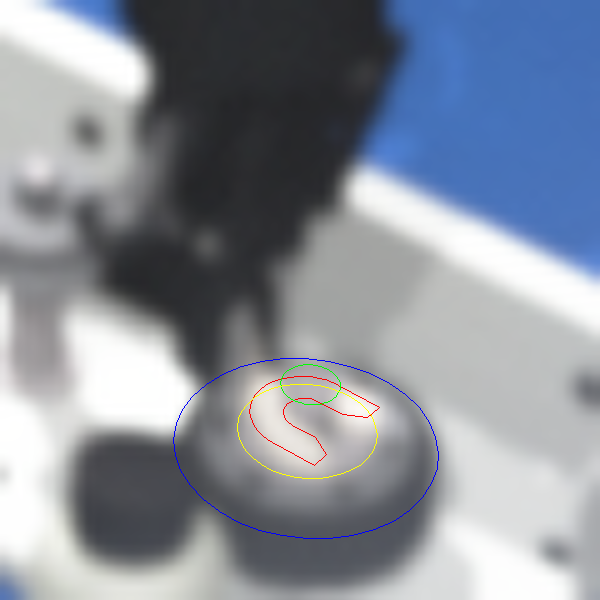

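The force rose, dropped with a pull forward (the snap), then a hard stop built up. I'll push a little more to confirm, ease off, let the clip down onto the washer, and open only a little.

```bash
python3 -m handwheel '[[0.006,-0.014,0,0,1],[0.006,-0.014,0,0,1],[0.006,-0.014,0,0,1]]'; python3 -m handwheel '[[-0.01,0.023,0,0,1],[-0.01,0.023,-0.003,0,1],[-0.01,0.023,-0.003,0,1]]'; python3 -m handwheel '[[0,0,0,0,0.6],[0,0,0,0,0.45],[0,0,0,0,0.45],[0,0,0,0,0.45],[0,0,0,0,0.45]]'
```

```text
time: 12.62
tcp_pos: [0.5119, -0.2723, 0.0503]
eef_rot: [-1.708, -2.628, -0.005]
force: [-2.8, 11.2, 6.1]
width: 0.123
grasp_force: 41.1
time: 13.0
tcp_pos: [0.5118, -0.2718, 0.0502]
eef_rot: [1.71, 2.634, -0.0]
force: [0.3, 1.1, 0.7]
width: 0.121
grasp_force: 40.4
time: 13.62
tcp_pos: [0.5115, -0.2712, 0.0501]
eef_rot: [1.711, 2.635, -0.0]
force: [-0.1, 0.4, -0.8]
width: 0.277
grasp_force: 0.0
```

```bash
python3 -m handwheel '[[0,0,0.1,0,0.45],[0,0,0.3,0,0.45],[0,0,0.6,0,0.45],[0,0,0.9,0,0.45],[-0.3,0.6,0.9,0,0.45],[-0.3,1,0.9,0,0.45],[-0.3,1,0.9,0,0.45],[-0.3,1,0.9,0,0.45],[-0.3,1,0.9,0,0.45]]'; python3 -m handwheel '[[0,0.4,0,0,0.45],[0,1,0,0,0.45],[0,1,0,0,0.45],[0,1,0,0,0.45],[0,1,0,0,0.45],[0,1,0,0,0.45]]';python3 - <<'E'
from fit import *
o=[]
for n,(u,v) in dict(top=(340,190),side=(270,230)).items():
    fs=[grab_frame(n) for _ in range(6)]; f=dict(fs[0]); f["pixels"]=np.mean([x["pixels"] for x in fs],0).astype(np.uint8)
    pickle.dump(f,open(n+"9.pkl","wb")); o.append(cv2.resize(f["pixels"][v:v+80,u:u+80],None,fx=5,fy=5,interpolation=2))
cv2.imwrite("pics/end.png",np.hstack(o)[...,::-1])
E
```

```text
time: 14.75
tcp_pos: [0.4514, -0.0698, 0.2315]
eef_rot: [1.706, 2.636, 0.001]
force: [0.3, -1.1, 0.1]
width: 0.274
grasp_force: 0.0
time: 15.5
tcp_pos: [0.4519, 0.1272, 0.2302]
eef_rot: [1.713, 2.633, -0.001]
force: [-0.2, -0.1, 0.3]
width: 0.274
grasp_force: 0.0
```

View pics/end.png

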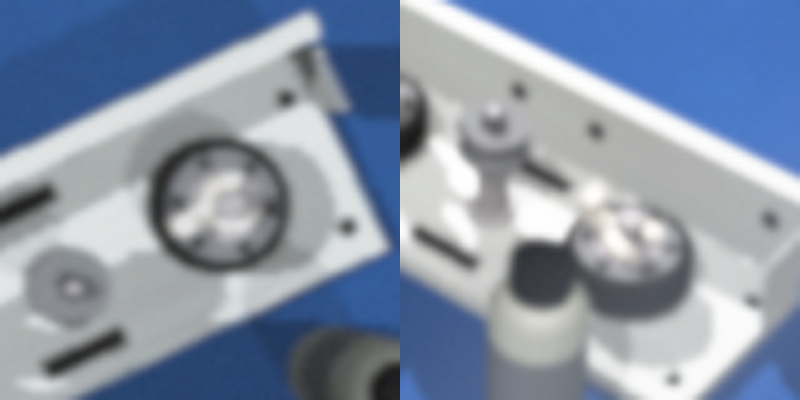

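The clip sits around the shaft: tab at (182,222) and head at (230,205), about 27.6 mm apart against 28 mm nominal. The can is still standing where it was, so I'm handing in.

```bash
python3 -c "from cell import *;print(close_job())"
```

```text
the job is handed in; nothing more can be done
None
```

The sound clip is in groove_b: it snapped in against a hard stop, sits home by camera (its lying flat was not measured), and was released at about 15.5 s; the can is still in place and the job is handed in.

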